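# Lathe in neutral, tailstock drawn back and held for loading

## Robot

A 6-joint arm with a two-finger parallel gripper is mounted at the origin on the work surface. World frame = base frame: x ahead of the robot, y to its left, z up, the work surface at z = 0. Lengths are in m, angles in rad, forces in N, time in s.
With the tool pointing down it reaches from about 0.325 to 0.9 m from the base axis. Payload 6.1 kg.
Tool frame: the origin (TCP) lies on the centre line of the jaws, within the pads' length; the fingertips stand 11 mm ahead of it and the grasp point (between the pads) lies 8 mm behind it; z points along the fingers, y is the line along which they close (so a half turn about z gives the same grasp; the last joint's range is limited). The gripper opens to 87 mm and grips with 3 to 60 N. Pads are 19 mm wide; open, the fingers measure 117 mm over their backs; the gripper's body (75 mm by 190 mm) begins 51 mm behind the grasp point.
Start: joints at [1.223, 0.22, 1.526, -0, 1.395, -0.126], TCP at [0.137, 0.61, 0.234] pointing down, gripper open.
Joint ranges: [-2.98, 2.98], [-0.91, 2.08], [0.09, 2.57], [-1.24, 4.39], [0.2, 2.65], [-2.68, 2.68]. Speed limits (rad/s): [2.57, 2.57, 3.01, 3.14, 3.14, 3.14].

## Interface

Orientations are given as a unit quaternion [w, x, y, z].
In Python, from rig import bot, read_camera, workorder, models gives the robot as it stands. The module is installed in compiled form; this text tells all that it offers.
- The arm moves only by the tool jog_arm, never from a script. Its argument "deltas" is a list of rows, each an object with "slide": the shift along the tool's x, y, z as a fraction of full scale, a list of three; "dr": the turn, a rotation vector about the tool's x, y, z as a fraction of full scale, a list of three. In form: [{"slide": [dx, dy, dz], "dr": [wx, wy, wz]}, ...]. A call has 1 to 10 rows; each row shifts and turns the commanded pose from where the row before left it, along the tool's axes as they then stand; what a row does not reach is not made up. Full scale, the value 1, is 0.02 m for a shift and 0.15 rad for a turn. A row lasts 1/10 s, in which the tool goes at most 50 mm and 8.59 degrees, less where a joint would pass 70% of its speed; a pose out of reach is approached as far as the arm can. A call with a number of a shift or a turn outside -1 to 1 is refused whole. A call with a gripper value outside its range is refused whole. "hand" is the opening, from 0 (shut) to 1 (fully open), set as the call begins (left out, the last holds). The fingers move at their own pace and stop on an object; "squeeze" is the grip in N (left out, the last holds). Time passes only in rows, so rows that do not move let the fingers close. It gives the time, the measured TCP pose, the force, the opening and the grip force at its end, in the units of the state.
- bot.observe(): the state, without advancing time (a new reading comes with each control period).
- read_camera(name): name is "scene" or "top" or "wrist"; returns a dict with "frame" (384x512x3 uint8, blue, green, red), "intrinsics" (3x3 intrinsics, pixels), "R" (3x3) and "t" (3): a world point X has camera coordinates R X + t. Camera axes: x right, y down, z forward; pixel columns grow to the right and rows downward; lengths in m; the calibration is good to about 2 mm. A picture is of the moment at which its call begins. There is no depth.
- workorder.close_job(): hands the job in; it is judged then, once.
Trained networks look in the newest picture that a camera, given by its name, has taken for a name from the list of things; names that differ only in an ending like _2 or _b are one class to them, and where a whole thing is asked for, a point or a joint stands for the part that bears it (a point fixed in the world has none). Each returns a list of dicts, best first, with "conf" (0 to 1); they miss things now and then, are a little off and sometimes report something else, mostly with a low value. They report only what shows in the picture. A call takes as long as a camera call.
- models.regions_of(camera, label): "mask" (384x512 bool, what is visible of it).
- models.tip_of(camera, label): "at" ([x, y, z] in m, in world coordinates, good to about 4 mm: a listed point, or the origin of a listed thing).
The state is a dict: "time": time; "joint_positions": joint angles; "joint_velocities": joint speeds; "effort": joint torques, N m; "position": TCP position; "tool_rot": TCP orientation; "contact_force": force on the tool from outside, world axes, zero at the start; "moment": the same for the moment, N m; "gripper_width": finger opening in m; "finger_force": force on a finger pad.
Only numpy, scipy, OpenCV 4.12 (cv2) and the standard library are available. Lean on these libraries where they do the work, as an engineer would, in place of code of your own. Each camera call takes 0.05 s, during which the arm holds its last target. There are 200 camera calls.

## Task

My mate is about to load the next baluster blank into the little lathe. Swing the drive selector lever on the headstock to neutral (the green mark), then pull the tailstock's spring-loaded centre back by its rear handle until its yellow pointer stands level with the red index on the scale, and finish while still holding it there: it springs back if you let go. Leave the other things on the bench where they are.

Things in the scene. Friction and masses are not known exactly. Their poses are not given: they have to be found in the camera images.
- lathe: Green bench wood lathe on a plywood board 190 x 620 x 18 mm, fixed; place and heading vary. Origin under the board's centre, on the table. Turning axis along its own y at x = 0, 128 mm high. Headstock at +y (120 mm wide, y 130 to 298, top 181 mm high; motor at +x to x = 148, 172 high); tailstock block at -y (62 mm wide, y -170 to -90, top 154 high). Bed top 68 high, to y = -196.
- drive_lever (a joint): Selector lever: horizontal steel arm turning about a vertical pin on the headstock's top. Radians: 0 = neutral (arm points along the lathe's own -x, over the green mark), positive = anticlockwise from above; forward about +0.6 (knob towards the tailstock), reverse -0.6, stops +-0.75. Starts at 0.42 to 0.7. Friction about 2.5 N at the knob, no spring: it stays where it is left.
- lever_pivot (a point): On the lever's vertical turning axis, at the foot of the lever hub, 181 mm above the table, at lathe-local (30, 200) mm.
- lever_knob (a point): Black upright cylindrical knob on the selector lever's free end, 22 mm diameter, 47 mm tall. The point is on its axis, 223 mm above the table, 25 mm above the top of the 10 mm wide arm and 22 mm under the knob's top; 75 mm from the lever's pivot. It turns with the lever.
- tail_spindle (a joint): Travel of the tailstock's spring-loaded spindle, m: 0 = fully forward (as it starts), growing as it is pulled along the lathe's own -y, away from the headstock; end stop at 0.060. The spring resists with 6 N at 0 and 1.5 N more per 10 mm (12 N at 40 mm), friction 0.6 N; let go, it runs back.
- pull_handle (a point): Black spool-shaped handle on the spindle's rear end, lying along the lathe's own y. The point is mid-waist on the axis, 128 mm high, at lathe-local (0, -216) mm at travel 0. Waist 23 mm diameter, 34 mm long; behind it (-y) a flange 38 mm diameter, 14 mm thick; ahead a 14 mm rod, 29 mm long to the tailstock. Free all round: pinch the waist from above, fingers closing along the lathe's own x.
- pointer (a point): Tip of the yellow pointer (4 mm wide) that rides with the spindle over the white scale on the tailstock's top, 157 mm high, at lathe-local (-20, -100) mm at travel 0; it moves to -y exactly as far as the handle.
- index_clip: Small red index clip (12 x 10 x 6 mm, thin red tongue towards the scale) on the scale's edge on the tailstock's top; fixed, heading as the lathe. Origin under its middle, 154 mm high, lathe-local x = -29 mm; its middle along the lathe's y is the mark for the pointer. Set 28 to 48 mm behind (-y of) the pointer's starting place.
- blank: Bystander: pale wooden baluster blank with square ends 36 x 36 mm, 150 mm long, lying on the table on the robot's side of the lathe. Origin under its centre.
- plaster_baluster: Bystander: white plaster baluster, 46 mm square, 160 mm tall, standing beyond the lathe. Origin under its foot.
- mallet: Bystander: carver's round wooden mallet standing on its head, 72 mm diameter, 165 mm tall, beyond the tailstock. Origin under its head.
- calipers: Bystander: flat steel outside calipers, 130 x 70 mm, 6 mm thick, on the robot's side of the tailstock. Origin under the brass pivot.
- wax_jar: Bystander: jar of wax with a brass lid, 64 mm diameter, 60 mm tall, on the robot's side of the headstock. Origin under its centre.
- rosette: Bystander: square white plaster rosette, 85 x 85 mm, 26 mm thick, lying beyond the lathe. Origin under its centre.
- offcut: Bystander: pale wood offcut, 60 x 90 x 42 mm, on the table past the tailstock end of the board. Origin under its centre.

How it is judged:
By the outcome, as a careful person would: the job done as asked, in the order asked, and still so for the second after the job is handed in, while the arm keeps its last pose, push and grip.
It also fails if it takes over 46 s, if anything falls off the work surface, if the arm or the gripper's body presses on something with over 40 N, if the wrist force passes 120 N, or if a joint passes its speed limit or range.

## Working session

There is one attempt and no reset: what is moved stays moved. The work goes in short steps, Python scripts to look and compute and a tool call to move; the robot and the scene stay as the last step left them, time stands still between calls to the robot, and variables do not carry over. Pictures are saved under pics/ and viewed, at most 11 in all, crops included, and the job is handed in when it is done.

Besides the shell and the picture viewer there is one more tool, called after "Call:" as name([rows], argument=value, ...), one row to a line, values as JSON. jog_arm: Moves the arm, as the interface text tells. Its arguments: {"type":"object","properties":{"deltas":{"type":"array","items":{"type":"object","properties":{"slide":{"type":"array","items":{"type":"number","minimum":-1,"maximum":1}},"dr":{"type":"array","items":{"type":"number","minimum":-1,"maximum":1}}}}},"hand":{"type":"number"},"squeeze":{"type":"number"}},"required":["deltas"]}

```bash
mkdir -p pics; cat > h.py <<'E'
from rig import bot, read_camera, workorder, models
import numpy as np, cv2
def tips(cam, names):
    for n in names:
        r=models.tip_of(cam,n)
        print(cam,n,[(np.round(d["at"],4).tolist(),round(d["conf"],2)) for d in r[:2]])
E
python3 - <<'E'
from h import *
s=bot.observe(); print(s["position"],s["tool_rot"],s["time"])
fs=[read_camera(c)["frame"] for c in("scene","top")]
for c,f in zip(("scene","top"),fs): cv2.imwrite(f"pics/{c}0.png",f)
for c in("scene","top"): tips(c,["lathe","lever_pivot","lever_knob","pull_handle","pointer","index_clip"])
tips("top",["blank","plaster_baluster","mallet","wax_jar","offcut","calipers"])
print(bot.observe()["time"])
E
```

```text
[0.13729208 0.60912461 0.23248422] [-2.15048105e-04  1.10665953e-01  9.93857211e-01 -9.18533772e-04] 0.0
scene lathe [([0.5696, -0.0109, -0.0026], 0.69)]
scene lever_pivot [([0.6364, 0.1777, 0.178], 0.78)]
scene lever_knob [([0.571, 0.144, 0.2214], 0.83)]
scene pull_handle [([0.5337, -0.2251, 0.1267], 0.72)]
scene pointer []
scene index_clip [([0.5202, -0.143, 0.1548], 0.4)]
top lathe [([0.5799, -0.0058, 0.0023], 0.59)]
top lever_pivot []
top lever_knob [([0.57, 0.1478, 0.2263], 0.6)]
top pull_handle [([0.5358, -0.2243, 0.1254], 0.76)]
top pointer [([0.5351, -0.1055, 0.156], 0.93)]
top index_clip [([0.5181, -0.1433, 0.1542], 0.57)]
top blank [([0.4151, 0.0428, -0.0002], 0.74), ([0.5726, 0.1455, 0.2207], 0.67)]
top plaster_baluster [([0.742, -0.0917, 0.0043], 0.73)]
top mallet [([0.7013, -0.2686, -0.0029], 0.94), ([0.7402, -0.0935, 0.0015], 0.16)]
top wax_jar [([0.4589, 0.2182, 0.003], 0.58)]
top offcut []
top calipers [([0.3618, -0.1935, -0.0037], 0.52), ([0.4624, 0.2173, -0.0], 0.5)]
1.0
```

```bash
python3 -c "
import cv2,numpy as np
a=cv2.imread('pics/scene0.png');b=cv2.imread('pics/top0.png')
cv2.imwrite('pics/both.png',cv2.resize(np.hstack([a,b]),(800,300)))
cv2.imwrite('pics/topb.png',cv2.resize(b,(800,600)))"
```

```text
(no output)
```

View pics/topb.png

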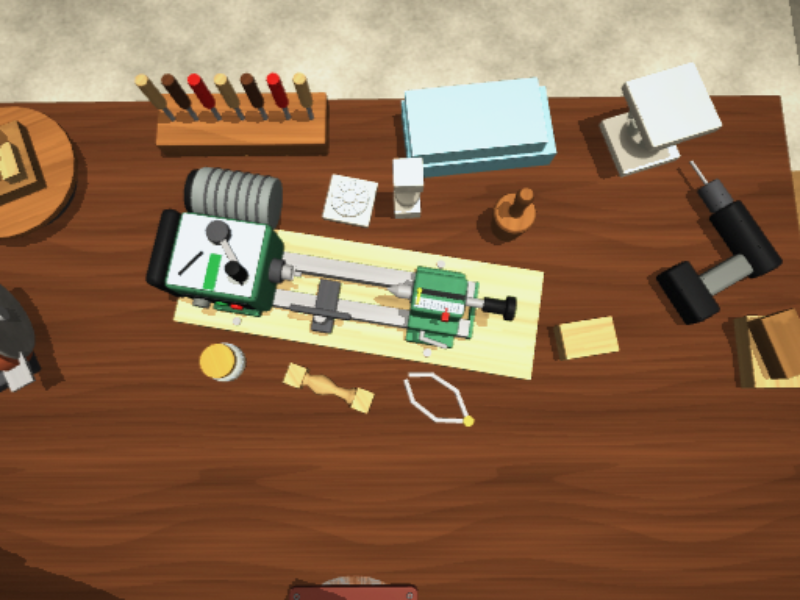

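View pics/scene0.png

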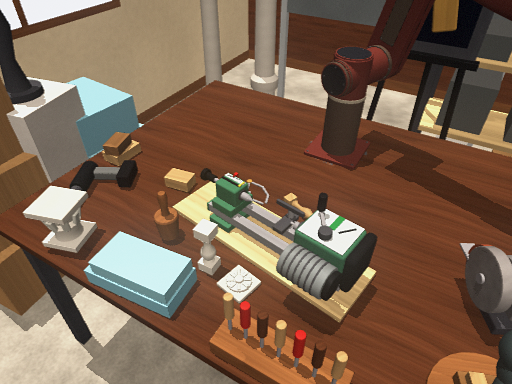

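Top view: the lathe runs left to right, with the headstock left (knob near (235,271)) and the handle right (508,307). The red clip is at (445,317). The scene view agrees: the handle is free and the offcut lies past the board's end. A fit to these points gives yaw ≈ -10°, origin ≈ (0.572, -0.012), pivot ≈ (0.637, 0.180) and lever ≈ 0.65 rad. I'll go above the knob.

Call:
jog_arm([
  {"slide": [-0.97,-0.66,-0.4]},
  {"slide": [-0.97,-0.66,-0.4]},
  {"slide": [-0.97,-0.66,-0.4]},
  {"slide": [-0.97,-0.66,-0.4]},
  {"slide": [-0.97,-0.66,-0.4]},
  {"slide": [-0.97,-0.66,-0.4]},
  {"slide": [-0.97,-0.66,-0.4]},
  {"slide": [-0.97,-0.66,-0.4]},
  {"slide": [-0.97,-0.66,-0.4]},
  {"slide": [-0.97,-0.66,0]},
], hand=1)

```text
invalid input at $.deltas[0]: expected keys slide, dr
```

Call:
jog_arm([
  {"slide": [-0.97,-0.66,0]},
  {"slide": [-0.97,-0.66,0]},
  {"slide": [-0.97,-0.66,0]},
  {"slide": [-0.97,-0.66,0]},
  {"slide": [-0.97,-0.66,0]},
  {"slide": [-0.97,-0.66,0]},
  {"slide": [-0.97,-0.66,0]},
  {"slide": [-0.97,-0.66,0]},
  {"slide": [-0.97,-0.66,0]},
  {"slide": [-0.97,-0.66,0]},
])

```text
invalid input at $.deltas[0]: expected keys slide, dr
```

Call:
jog_arm([
  {"slide": [-0.97,-0.66,0]},
  {"slide": [-0.97,-0.66,0]},
  {"slide": [-0.97,-0.66,0]},
  {"slide": [-0.97,-0.66,0]},
  {"slide": [0,0,0]},
  {"slide": [0,0,0]},
])

```text
invalid input at $.deltas[0]: expected keys slide, dr
```

```bash
cat >> h.py <<'E'
from scipy.spatial.transform import Rotation as Ro
def tool():
    s=bot.observe(); q=s["tool_rot"]; return s, Ro.from_quat([q[1],q[2],q[3],q[0]]).as_matrix()
def go(p):
    s,R=tool(); return np.round(R.T@(np.array(p)-s["position"])/.02,2)
E
python3 - <<'E'
from h import *
s,R=tool(); print(s["position"],R.round(3).tolist(),s["time"],s["joint_positions"])
f=read_camera("wrist"); cv2.imwrite("pics/w1.png",f["frame"])
tips("wrist",["lever_knob","lever_pivot","lathe"]); tips("top",["lever_knob","pull_handle"])
print(go([.5705,.146,.222]))
E
```

```text
[0.13748804 0.60967662 0.23355118] [[-0.976, 0.22, 0.0], [0.22, 0.976, 0.0], [-0.0, 0.0, -1.0]] 1.0 [ 1.22291702e+00  2.20359565e-01  1.52652176e+00 -3.19743494e-05
  1.39469156e+00 -1.26122855e-01]
wrist lever_knob []
wrist lever_pivot []
wrist lathe []
top lever_knob [([0.57, 0.1478, 0.2263], 0.6)]
top pull_handle [([0.5358, -0.2243, 0.1254], 0.76)]
[-26.22 -17.85   0.58]
```

View pics/w1.png

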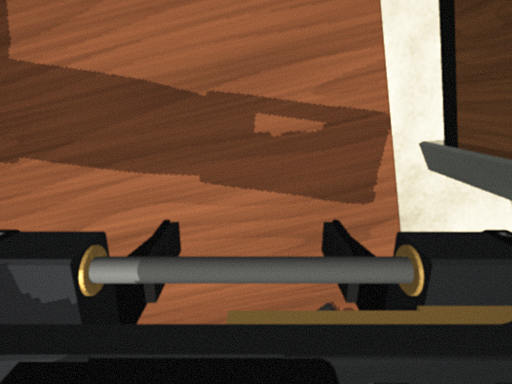

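The rows were refused because they lacked "dr". The wrist picture shows only table and the fingers, at (150,250) and (350,250). Sending the moves again.

Call:
jog_arm([
  {"slide": [-0.97,-0.66,-0.4],"dr": [0,0,0]},
  {"slide": [-0.97,-0.66,-0.4],"dr": [0,0,0]},
  {"slide": [-0.97,-0.66,-0.4],"dr": [0,0,0]},
  {"slide": [-0.97,-0.66,-0.4],"dr": [0,0,0]},
  {"slide": [-0.97,-0.66,-0.4],"dr": [0,0,0]},
  {"slide": [-0.97,-0.66,-0.4],"dr": [0,0,0]},
  {"slide": [-0.97,-0.66,-0.4],"dr": [0,0,0]},
  {"slide": [-0.97,-0.66,-0.4],"dr": [0,0,0]},
  {"slide": [-0.97,-0.66,-0.4],"dr": [0,0,0]},
  {"slide": [-0.97,-0.66,0],"dr": [0,0,0]},
], hand=1)

```text
time: 2.3
position: [0.2987, 0.438, 0.3071]
tool_rot: [0.001, 0.111, 0.994, 0.001]
contact_force: [-0.1, 0.3, 0.4]
gripper_width: 0.087
finger_force: 0.0
```

Call:
jog_arm([
  {"slide": [-0.97,-0.66,0],"dr": [0,0,0]},
  {"slide": [-0.97,-0.66,0],"dr": [0,0,0]},
  {"slide": [-0.97,-0.66,0],"dr": [0,0,0]},
  {"slide": [-0.97,-0.66,0],"dr": [0,0,0]},
  {"slide": [-0.97,-0.66,0],"dr": [0,0,0]},
  {"slide": [-0.97,-0.66,0],"dr": [0,0,0]},
  {"slide": [-0.97,-0.66,0],"dr": [0,0,0]},
  {"slide": [-0.97,-0.66,0],"dr": [0,0,0]},
  {"slide": [-0.97,-0.66,0],"dr": [0,0,0]},
  {"slide": [-0.97,-0.66,0],"dr": [0,0,0]},
])

```text
time: 3.3
position: [0.4585, 0.266, 0.3057]
tool_rot: [0.0, 0.111, 0.994, 0.0]
contact_force: [-0.6, 0.1, -0.4]
gripper_width: 0.0868
finger_force: 0.0
```

Call:
jog_arm([
  {"slide": [-0.97,-0.66,0],"dr": [0,0,0]},
  {"slide": [-0.97,-0.66,0],"dr": [0,0,0]},
  {"slide": [-0.97,-0.66,0],"dr": [0,0,0]},
  {"slide": [-0.97,-0.66,0],"dr": [0,0,0]},
  {"slide": [0,0,0],"dr": [0,0,0.3]},
  {"slide": [0,0,0],"dr": [0,0,0]},
])

```text
time: 3.9
position: [0.5223, 0.1976, 0.3054]
tool_rot: [-0.0, 0.134, 0.991, -0.0]
contact_force: [0.0, -0.3, -1.2]
gripper_width: 0.0871
finger_force: 0.0
```

```bash
python3 - <<'E'
from h import *
s,R=tool(); print(s["position"],R.round(3).tolist(),s["time"],s["joint_positions"])
f=read_camera("wrist"); cv2.imwrite("pics/w2.png",f["frame"])
tips("wrist",["lever_knob","lever_pivot","lathe"])
print(go([.5705,.146,.222]))
E
```

```text
[0.522316   0.19761321 0.30539857] [[-0.964, 0.265, -0.0], [0.265, 0.964, 0.0], [0.0, -0.0, -1.0]] 3.9 [ 2.20426538e-01  2.30475381e-02  1.60845184e+00  8.93509515e-05
  1.51043203e+00 -1.08180920e+00]
wrist lever_knob [([0.5773, 0.1464, 0.2243], 0.97)]
wrist lever_pivot [([0.6349, 0.1833, 0.1829], 0.74)]
wrist lathe [([0.5755, -0.0101, 0.0017], 0.57)]
[-3.04 -1.9   4.18]
```

View pics/w2.png

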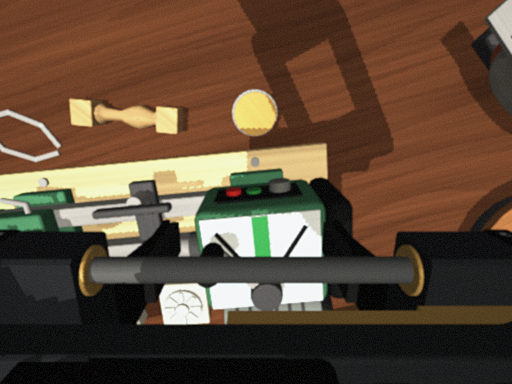

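The wrist view shows the knob at (210,250) between the fingers' line, the pivot hub at (265,295) and the green mark at (261,235). Knob estimates agree within a few mm, at about (0.572, 0.1465).

Call:
jog_arm([
  {"slide": [-0.77,-0.45,0],"dr": [0,0,0]},
  {"slide": [-0.77,-0.45,0],"dr": [0,0,0]},
  {"slide": [-0.77,-0.45,0],"dr": [0,0,0]},
  {"slide": [-0.77,-0.45,0],"dr": [0,0,0]},
  {"slide": [0,0,0.7],"dr": [0,0,-0.63]},
  {"slide": [0,0,0.7],"dr": [0,0,0]},
  {"slide": [0,0,0.7],"dr": [0,0,0]},
  {"slide": [0,0,0.7],"dr": [0,0,0]},
  {"slide": [0,0,0.7],"dr": [0,0,0]},
  {"slide": [0,0,0.7],"dr": [0,0,0]},
])

```text
time: 5.1
position: [0.5717, 0.1474, 0.2202]
tool_rot: [-0.0, 0.086, 0.996, -0.0]
contact_force: [0.2, -0.2, 0.4]
gripper_width: 0.0869
finger_force: 0.0
```

Call:
jog_arm([
  {"slide": [0,0,0],"dr": [0,0,0]},
  {"slide": [0,0,0],"dr": [0,0,0]},
  {"slide": [0,0,0],"dr": [0,0,0]},
  {"slide": [0,0,0],"dr": [0,0,0]},
  {"slide": [0,0,0],"dr": [0,0,0]},
  {"slide": [0,0,0],"dr": [0,0,0]},
], hand=0, squeeze=8)

```text
time: 5.7
position: [0.5721, 0.1473, 0.222]
tool_rot: [0.0, 0.086, 0.996, 0.0]
contact_force: [0.7, 0.6, 0.0]
gripper_width: 0.0469
finger_force: 0.0
```

```bash
python3 - <<'E'
from h import *
s,R=tool(); print(s["position"],R.round(3).tolist(),s["time"],s["gripper_width"],s["finger_force"],s["contact_force"])
tips("wrist",["lever_knob","lever_pivot"]); tips("scene",["lever_knob","lever_pivot"]);tips("top",["lever_knob","lever_pivot"])
E
```

```text
[0.5721396  0.14727953 0.22201456] [[-0.985, 0.171, 0.001], [0.171, 0.985, 0.0], [-0.001, 0.0, -1.0]] 5.7 0.04691344403808193 0.0 [0.6890442  0.64282104 0.04456969]
wrist lever_knob [([0.5773, 0.1464, 0.2243], 0.97)]
wrist lever_pivot [([0.6349, 0.1833, 0.1829], 0.74)]
scene lever_knob [([0.571, 0.144, 0.2214], 0.83)]
scene lever_pivot [([0.6364, 0.1777, 0.178], 0.78)]
top lever_knob [([0.57, 0.1478, 0.2263], 0.6)]
top lever_pivot []
```

Call:
jog_arm([
  {"slide": [0,0,0],"dr": [0,0,0]},
  {"slide": [0,0,0],"dr": [0,0,0]},
  {"slide": [0,0,0],"dr": [0,0,0]},
  {"slide": [0,0,0],"dr": [0,0,0]},
  {"slide": [0,0,0],"dr": [0,0,0]},
])

```text
time: 6.5
position: [0.5711, 0.1462, 0.2214]
tool_rot: [-0.001, 0.086, 0.996, -0.001]
contact_force: [-3.4, -3.5, 2.4]
gripper_width: 0.0216
finger_force: 8.0
```

Call:
jog_arm([
  {"slide": [0.16,0.25,0],"dr": [0,0,0]},
  {"slide": [0.16,0.25,0],"dr": [0,0,0]},
  {"slide": [0.12,0.275,0],"dr": [0,0,0]},
  {"slide": [0.12,0.275,0],"dr": [0,0,0]},
  {"slide": [0.08,0.3,0],"dr": [0,0,0]},
  {"slide": [0.08,0.3,0],"dr": [0,0,0]},
  {"slide": [0.02,0.28,0],"dr": [0,0,0]},
  {"slide": [0.02,0.28,0],"dr": [0,0,0]},
  {"slide": [0,0,0],"dr": [0,0,0]},
  {"slide": [0,0,0],"dr": [0,0,0]},
])

```text
time: 7.5
position: [0.5633, 0.1932, 0.2207]
tool_rot: [-0.002, 0.086, 0.996, -0.0]
contact_force: [-5.6, -1.8, -0.4]
gripper_width: 0.0215
finger_force: 8.0
```

```bash
sed -i 's/^def tips(cam, names):/&\n    read_camera(cam)/' h.py; python3 - <<'E'
from h import *
s,R=tool(); print(s["position"],s["time"],s["gripper_width"],s["finger_force"],s["contact_force"])
tips("wrist",["lever_knob","lever_pivot"]); tips("scene",["lever_knob","lever_pivot"]);tips("top",["lever_knob","lever_pivot"])
E
```

```text
[0.56327641 0.19322769 0.22066303] 7.5 0.021520649772324693 7.998437639325857 [-5.61378806 -1.75928854 -0.36540511]
wrist lever_knob [([0.5674, 0.1955, 0.2248], 0.7)]
wrist lever_pivot [([0.6359, 0.1799, 0.1829], 0.78)]
scene lever_knob [([0.5613, 0.1927, 0.2209], 0.6)]
scene lever_pivot [([0.636, 0.1796, 0.182], 0.55)]
top lever_knob [([0.3661, -0.1929, -0.0041], 0.46)]
top lever_pivot [([0.6363, 0.181, 0.1794], 0.57), ([0.7392, -0.0916, 0.0028], 0.56)]
```

Knob to pivot now measures -10.1°, which matches the lathe's yaw, so the lever is at neutral. Next: release, rise and check.

Call:
jog_arm([
  {"slide": [0,0,0],"dr": [0,0,0]},
  {"slide": [0,0,0],"dr": [0,0,0]},
  {"slide": [0,0,0],"dr": [0,0,0]},
  {"slide": [0,0,0],"dr": [0,0,0]},
  {"slide": [0,0,-0.7],"dr": [0,0,0]},
  {"slide": [0,0,-1],"dr": [0,0,0]},
  {"slide": [0,0,-1],"dr": [0,0,0]},
  {"slide": [0.5,0,-1],"dr": [0,0,0]},
  {"slide": [1,0,-1],"dr": [0,0,0]},
  {"slide": [1,0,0],"dr": [0,0,0]},
], hand=0.6)

```text
time: 8.95
position: [0.5165, 0.2024, 0.3206]
tool_rot: [0.003, 0.086, 0.996, 0.001]
contact_force: [-0.6, -0.6, -0.7]
gripper_width: 0.0521
finger_force: 0.0
```

```bash
python3 - <<'E'
from h import *
s,R=tool(); print(s["position"],s["time"])
f=read_camera("wrist"); g=read_camera("top")
cv2.imwrite("pics/w3.png",np.hstack([cv2.resize(f["frame"],(400,300)),cv2.resize(g["frame"][120:240,90:250],(400,300))]))
for c in("wrist","scene","top"): tips(c,["lever_knob","lever_pivot","pull_handle","pointer","index_clip","lathe"])
E
```

```text
[0.51653634 0.20236855 0.32057251] 8.95
wrist lever_knob [([0.5663, 0.1943, 0.2271], 0.67)]
wrist lever_pivot [([0.636, 0.1806, 0.1821], 0.89)]
wrist pull_handle []
wrist pointer []
wrist index_clip []
wrist lathe [([0.5754, -0.0089, 0.0008], 0.64)]
scene lever_knob [([0.5618, 0.1928, 0.2236], 0.64)]
scene lever_pivot [([0.6357, 0.1788, 0.1822], 0.94), ([0.4974, -0.3948, -0.0032], 0.29)]
scene pull_handle [([0.5353, -0.224, 0.1268], 0.71), ([0.6997, -0.2777, 0.0026], 0.43)]
scene pointer [([0.5363, -0.1017, 0.1588], 0.65), ([0.5322, -0.2274, 0.1304], 0.38)]
scene index_clip [([0.5192, -0.1452, 0.1557], 0.46)]
scene lathe [([0.5738, -0.0117, -0.0007], 0.62), ([0.5347, -0.2253, 0.1297], 0.26)]
top lever_knob [([0.5603, 0.1924, 0.2242], 0.67)]
top lever_pivot [([0.6349, 0.1833, 0.181], 0.77), ([0.7506, 0.0087, -0.0021], 0.42)]
top pull_handle [([0.5339, -0.2178, 0.1244], 0.8)]
top pointer [([0.5384, -0.106, 0.1594], 0.74), ([0.3622, -0.1929, -0.0019], 0.23)]
top index_clip [([0.516, -0.1451, 0.1526], 0.5)]
top lathe [([0.5765, -0.0104, 0.0008], 0.9), ([0.5361, -0.2205, 0.1241], 0.65)]
```

View pics/w3.png

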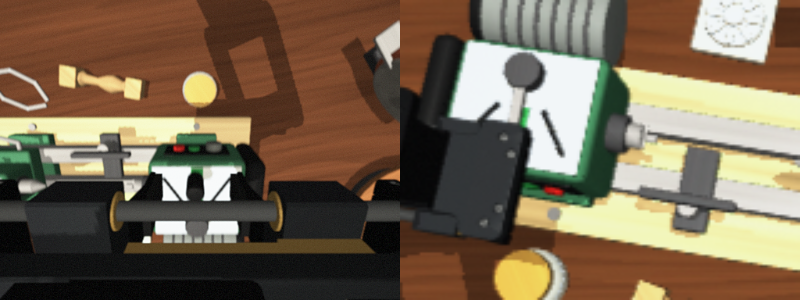

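The lever lies over the green mark (hub (523,70), arm towards the mark at (520,118) in the crop), and the networks give 0.0 ± 0.03 rad. Now over to the tailstock handle, turning the jaws by +90°.

Call:
jog_arm([
  {"slide": [-0.22,-1,0],"dr": [0,0,0]},
  {"slide": [-0.22,-1,0],"dr": [0,0,0]},
  {"slide": [-0.22,-1,0],"dr": [0,0,0]},
  {"slide": [-0.22,-1,0],"dr": [0,0,0]},
  {"slide": [-0.22,-1,0],"dr": [0,0,0]},
  {"slide": [-0.22,-1,0],"dr": [0,0,0]},
  {"slide": [-0.22,-1,0],"dr": [0,0,0]},
  {"slide": [-0.22,-1,0],"dr": [0,0,0]},
  {"slide": [-0.22,-1,0],"dr": [0,0,0]},
  {"slide": [-0.22,-1,0],"dr": [0,0,0]},
], hand=0.7)

```text
time: 11.1
position: [0.5243, -0.0034, 0.3156]
tool_rot: [0.0, 0.086, 0.996, 0.0]
contact_force: [0.2, -0.2, 0.5]
gripper_width: 0.0613
finger_force: 0.0
```

Call:
jog_arm([
  {"slide": [-0.22,-1,0],"dr": [0,0,0]},
  {"slide": [-0.22,-1,0],"dr": [0,0,0]},
  {"slide": [-0.22,-1,0],"dr": [0,0,0]},
  {"slide": [-0.22,-1,0],"dr": [0,0,0]},
  {"slide": [-0.22,-1,0],"dr": [0,0,0]},
  {"slide": [-0.22,-1,0],"dr": [0,0,0]},
  {"slide": [-0.22,-1,0],"dr": [0,0,0]},
  {"slide": [-0.22,-1,0],"dr": [0,0,0]},
  {"slide": [-0.22,-1,0],"dr": [0,0,0]},
  {"slide": [-0.22,-1,0],"dr": [0,0,0]},
])

```text
time: 12.1
position: [0.5334, -0.208, 0.3156]
tool_rot: [0.0, 0.086, 0.996, -0.0]
contact_force: [0.8, -0.7, 0.4]
gripper_width: 0.0611
finger_force: 0.0
```

Call:
jog_arm([
  {"slide": [0,0,0.4],"dr": [0,0,0.95]},
  {"slide": [0,0,0.4],"dr": [0,0,0.95]},
  {"slide": [0,0,0.4],"dr": [0,0,0.95]},
  {"slide": [0,0,0.4],"dr": [0,0,0.95]},
  {"slide": [0,0,0.4],"dr": [0,0,0.95]},
  {"slide": [0,0,0.4],"dr": [0,0,0.95]},
  {"slide": [0,0,0.4],"dr": [0,0,0.95]},
  {"slide": [0,0,0.4],"dr": [0,0,0.95]},
  {"slide": [0,0,0],"dr": [0,0,0.95]},
  {"slide": [0,0,0],"dr": [0,0,0.95]},
])

```text
time: 13.1
position: [0.5331, -0.2071, 0.2511]
tool_rot: [-0.0, 0.718, 0.696, -0.0]
contact_force: [-0.1, -0.3, 0.6]
gripper_width: 0.0606
finger_force: 0.0
```

Call:
jog_arm([
  {"slide": [0,0,0],"dr": [0,0,0.95]},
  {"slide": [0,0,0],"dr": [0,0,0]},
  {"slide": [0,0,0],"dr": [0,0,0]},
])

```text
time: 13.4
position: [0.5334, -0.2072, 0.2516]
tool_rot: [0.0, 0.763, 0.646, -0.0]
contact_force: [-0.5, 0.8, -0.4]
gripper_width: 0.061
finger_force: 0.0
```

```bash
python3 - <<'E'
from h import *
s,R=tool(); print(s["position"],R.round(3).tolist(),s["time"])
f=read_camera("wrist"); cv2.imwrite("pics/w4.png",f["frame"])
for c in("wrist","top"): tips(c,["pull_handle","pointer","index_clip","lathe"])
print(go([.535,-.2235,.12]))
E
```

```text
[ 0.53338207 -0.20719107  0.25156396] [[0.164, 0.986, 0.0], [0.986, -0.164, -0.0], [-0.0, 0.0, -1.0]] 13.4
wrist pull_handle [([0.5392, -0.22, 0.1283], 0.87), ([0.7005, -0.2679, 0.0004], 0.69)]
wrist pointer [([0.5364, -0.1077, 0.1563], 0.89)]
wrist index_clip [([0.5169, -0.1456, 0.1517], 0.51)]
wrist lathe [([0.3607, -0.1901, 0.0022], 0.72)]
top pull_handle [([0.5386, -0.2249, 0.1257], 0.73)]
top pointer [([0.5381, -0.1081, 0.1607], 0.62)]
top index_clip []
top lathe [([0.5776, -0.0061, 0.0023], 0.61), ([0.4955, -0.3931, -0.0026], 0.41)]
[-0.79  0.22  6.58]
```

View pics/w4.png

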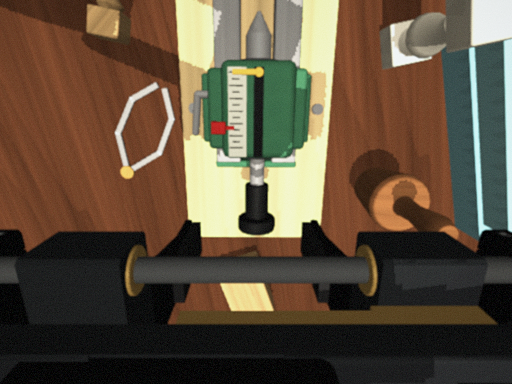

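The wrist view shows the pointer at (245,72), the red clip at (219,128) and the handle waist at (257,200), all lined up with the tool. I'll measure the pointer-to-clip distance from pixels.

```bash
cat >> h.py <<'E'
u=np.array([.174,.985,0]); v=np.array([.985,-.174,0])
def gap(show=True):
    f=read_camera("wrist"); K,Rc,t=f["intrinsics"],f["R"],f["t"]
    hsv=cv2.cvtColor(f["frame"],cv2.COLOR_BGR2HSV).astype(int); H,S,V=hsv[...,0],hsv[...,1],hsv[...,2]
    o=np.array([.572,-.012,0])
    rr,cc=np.mgrid[:384,:512]
    d=np.stack([cc+.5,rr+.5,np.ones_like(cc)],-1)@np.linalg.inv(K).T@Rc
    C=-Rc.T@t
    def loc(z): 
        P=C+d*((z-C[2])/d[...,2])[...,None]-o; return P@v,P@u
    out={}
    for n,z,m in(("pointer",.157,(H>18)&(H<32)&(S>170)&(V>150)),("clip",.158,((H<6)|(H>174))&(S>150)&(V>90))):
        x,y=loc(z); m=m&(abs(x)<.06)&(y>-.19)&(y<-.07)
        k,L,st,ce=cv2.connectedComponentsWithStats(m.astype(np.uint8))
        i=1+np.argmax(st[1:,4]); mm=L==i
        out[n]=y[mm].mean(); print(n,st[i],ce[i].round(1),"local x",x[mm].min().round(4),x[mm].max().round(4),"y",y[mm].min().round(4),y[mm].max().round(4),y[mm].mean().round(4))
    print("gap mm",1e3*(out["pointer"]-out["clip"]))
E
python3 - <<'E'
from h import *
gap()
E
```

```text
pointer [253  73   9   4  14] [257.   74.5] local x -0.0024 0.0039 y -0.102 -0.0998 -0.1009
clip [211 122  23  12 197] [219.  127.5] local x -0.037 -0.0187 y -0.1466 -0.1376 -0.1421
gap mm 41.199702529813656
```

Call:
jog_arm([
  {"slide": [-0.89,0.24,0],"dr": [0,0,0]},
  {"slide": [0,0,0.9],"dr": [0,0,0]},
  {"slide": [0,0,0.9],"dr": [0,0,0]},
  {"slide": [0,0,0.9],"dr": [0,0,0]},
  {"slide": [0,0,0.9],"dr": [0,0,0]},
  {"slide": [0,0,0.9],"dr": [0,0,0]},
  {"slide": [0,0,0.9],"dr": [0,0,0]},
  {"slide": [0,0,0.8],"dr": [0,0,0]},
  {"slide": [0,0,0.4],"dr": [0,0,0]},
  {"slide": [0,0,0],"dr": [0,0,0]},
])

```text
time: 15.0
position: [0.5343, -0.2255, 0.1181]
tool_rot: [-0.001, 0.764, 0.645, -0.0]
contact_force: [-0.3, -0.3, -0.2]
gripper_width: 0.061
finger_force: 0.0
```

Call:
jog_arm([
  {"slide": [0,0,0],"dr": [0,0,0]},
  {"slide": [0,0,0],"dr": [0,0,0]},
  {"slide": [0,0,0],"dr": [0,0,0]},
  {"slide": [0,0,0],"dr": [0,0,0]},
  {"slide": [0,0,0],"dr": [0,0,0]},
  {"slide": [0,0,0],"dr": [0,0,0]},
  {"slide": [0,0,0],"dr": [0,0,0]},
  {"slide": [0,0,0],"dr": [0,0,0]},
], hand=0, squeeze=45)

```text
time: 15.8
position: [0.5357, -0.2256, 0.1198]
tool_rot: [0.001, 0.764, 0.645, 0.0]
contact_force: [3.3, 0.3, -1.2]
gripper_width: 0.022
finger_force: 45.0
```

```bash
sed -i 's/(S>170)&(V>150)/(S>130)\&(V>90)/' h.py; python3 - <<'E'
from h import *
s,R=tool(); print(s["position"],s["contact_force"],s["gripper_width"],s["time"])
f=read_camera("wrist"); cv2.imwrite("pics/w5.png",f["frame"])
gap(); tips("top",["pull_handle","pointer","index_clip"])
E
```

```text
[ 0.53571366 -0.22563906  0.11979771] [ 3.29960331  0.32229033 -1.16299893] 0.021995071233445355 15.8Traceback (most recent call last):
  File "<stdin>", line 4, in <module>
  File "h.py", line 27, in gap
    i=1+np.argmax(st[1:,4]); mm=L==i
        ~~~~~~~~~^^^^^^^^^^
    return _wrapfunc(a, 'argmax', axis=axis, out=out, **kwds)
    return bound(*args, **kwds)
ValueError: attempt to get argmax of an empty sequence
```

View pics/w5.png

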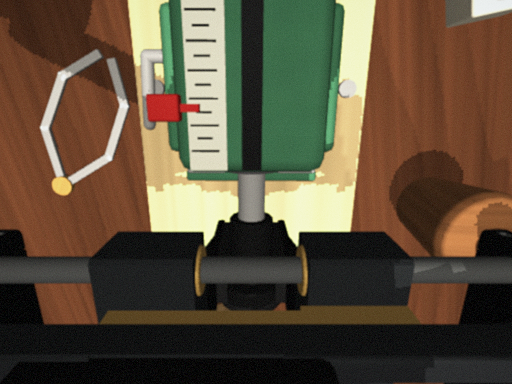

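The jaws hold the waist (around (250,265)). The clip is at (165,107) with its tongue at row 107, and the pointer is still above the frame. Pulling 36 mm first, then I'll measure.

Call:
jog_arm([
  {"slide": [-0.2,0,0],"dr": [0,0,0]},
  {"slide": [-0.2,0,0],"dr": [0,0,0]},
  {"slide": [-0.2,0,0],"dr": [0,0,0]},
  {"slide": [-0.2,0,0],"dr": [0,0,0]},
  {"slide": [-0.2,0,0],"dr": [0,0,0]},
  {"slide": [-0.2,0,0],"dr": [0,0,0]},
  {"slide": [-0.2,0,0],"dr": [0,0,0]},
  {"slide": [-0.2,0,0],"dr": [0,0,0]},
  {"slide": [-0.2,0,0],"dr": [0,0,0]},
  {"slide": [0,0,0],"dr": [0,0,0]},
])

```text
time: 16.9
position: [0.53, -0.2586, 0.1198]
tool_rot: [-0.001, 0.764, 0.645, 0.002]
contact_force: [5.5, 10.5, 2.5]
gripper_width: 0.0218
finger_force: 45.0
```

```bash
python3 - <<'E'
from h import *
s,R=tool(); print(s["position"],s["contact_force"],s["gripper_width"],s["time"], (np.array(s["position"])-[.5357,-.2256,.1198])@u)
f=read_camera("wrist"); cv2.imwrite("pics/w6.png",f["frame"])
gap(); tips("wrist",["pointer","index_clip"])
E
```

```text
[ 0.52999024 -0.25862222  0.11978281] [ 5.54083081 10.45463256  2.53010325] 0.021773966918771124 16.9 -0.03352038832013088Traceback (most recent call last):
  File "<stdin>", line 4, in <module>
  File "h.py", line 27, in gap
    i=1+np.argmax(st[1:,4]); mm=L==i
        ~~~~~~~~~^^^^^^^^^^
    return _wrapfunc(a, 'argmax', axis=axis, out=out, **kwds)
    return bound(*args, **kwds)
ValueError: attempt to get argmax of an empty sequence
```

View pics/w6.png

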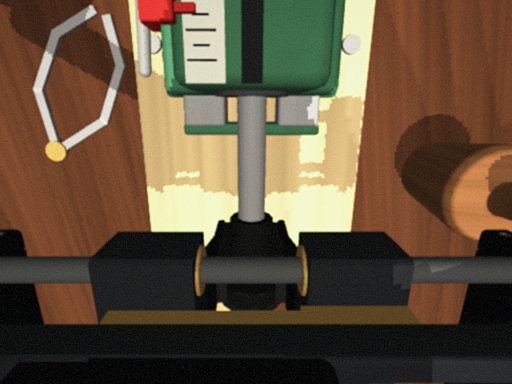

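The pointer moves with the camera, so at this height it stays out of the frame. I'll triangulate the clip from the saved wrist views (the camera is rigid to the tool), locate the pointer's start from w4, and check the alignment in the top and scene cameras.

```bash
cat > m.py <<'E'
from h import *
from scipy.optimize import least_squares
f=read_camera("wrist"); K=f["intrinsics"]; s,Rt=tool(); p=np.array(s["position"])
# camera in tool frame
Rct=f["R"]@Rt; C=Rt.T@(-f["R"].T@f["t"]-p); print("cam in tool",C.round(4),K.round(1).tolist())
def rot(q): return Ro.from_quat([q[1],q[2],q[3],q[0]]).as_matrix()
R4=np.array([[.164,.986,0],[.986,-.164,0],[0,0,-1.]])
poses={"w4":[.53338,-.20719,.25156],"w5":[.53571,-.22564,.1198],"w6":[.52999,-.25862,.11978]}
def proj(n,X):
    c=Rct@(R4.T@(X-np.array(poses[n]))-C); return (K@c)[:2]/c[2]
def blob(n,kind,box):
    im=cv2.imread(f"pics/{n}.png"); hsv=cv2.cvtColor(im,cv2.COLOR_BGR2HSV).astype(int);H,S,V=np.moveaxis(hsv,2,0)
    m=((H<6)|(H>174))&(S>150)&(V>80) if kind=="r" else (H>16)&(H<34)&(S>140)&(V>120)
    r,c=np.nonzero(m); k=(c>=box[0])&(c<box[2])&(r>=box[1])&(r<box[3])
    r,c=r[k],c[k]; print(n,kind,len(r),"c",c.min(),c.max(),"r",r.min(),r.max(),"mean",c.mean().round(1),r.mean().round(1)); return np.array([c.mean()+.5,r.mean()+.5])
# tongue only (thin part)
t4=blob("w4","r",(226,110,240,145)); t5=blob("w5","r",(184,95,205,120)); t6=blob("w6","r",(178,0,200,25))
obs={"w4":t4,"w5":t5,"w6":t6}
sol=least_squares(lambda X:np.concatenate([(proj(n,X)-o) for n,o in obs.items()]),[.52,-.145,.156])
o0=np.array([.572,-.012,0]); X=sol.x; print("tongue",X.round(4),"res",sol.fun.round(1),"local x,y",((X-o0)@v).round(4),((X-o0)@u).round(4))
t=blob("w4","y",(228,62,250,82))
for z in(.155,.157,.159):
    P=least_squares(lambda q:proj("w4",np.array([q[0],q[1],z]))-t,[.54,-.105]).x; P=np.array([*P,z])
    Q=least_squares(lambda q:proj("w4",np.array([q[0],q[1],z]))-t4,[.52,-.145]).x; Q=np.array([*Q,z])
    print(z,"pointer",P.round(4),((P-o0)@v).round(4),((P-o0)@u).round(4),"tongue same z",((Q-o0)@u).round(4))
E
python3 m.py; python3 - <<'E'
from h import *
a=read_camera("top")["frame"];b=read_camera("scene")["frame"]
tips("top",["pointer","index_clip","pull_handle"]); tips("scene",["pointer","index_clip","pull_handle"])
cv2.imwrite("pics/c6.png",np.hstack([cv2.resize(a[160:230,250:340],(400,311),interpolation=cv2.INTER_CUBIC),cv2.resize(b[160:230,195:285],(400,311),interpolation=cv2.INTER_CUBIC)]))
E
```

```text
cam in tool [ 0.0764  0.0002 -0.1512] [[290.7, 0.0, 250.8], [0.0, 290.7, 189.2], [0.0, 0.0, 1.0]]
w4 r 21 c 226 233 r 126 129 mean 228.9 127.4
w5 r 107 c 184 199 r 104 111 mean 190.9 107.9
w6 r 172 c 178 194 r 2 12 mean 185.8 6.8
tongue [ 0.5259 -0.1482  0.1571] res [ 0.8  0.1 -0.2 -0.2 -0.2  0.1] local x,y -0.0217 -0.1422
w4 y 75 c 233 249 r 69 74 mean 241.6 71.5
0.155 pointer [ 0.5432 -0.1069  0.155 ] -0.0118 -0.0985 tongue same z -0.1423
0.157 pointer [ 0.5432 -0.1071  0.157 ] -0.0118 -0.0987 tongue same z -0.1421
0.159 pointer [ 0.5433 -0.1073  0.159 ] -0.0117 -0.0989 tongue same z -0.142
top pointer [([0.53, -0.1377, 0.1607], 0.39)]
top index_clip [([0.5197, -0.147, 0.1562], 0.57)]
top pull_handle []
scene pointer []
scene index_clip [([0.5182, -0.1427, 0.1586], 0.54)]
scene pull_handle [([0.5288, -0.2551, 0.1311], 0.47)]
```

View pics/c6.png

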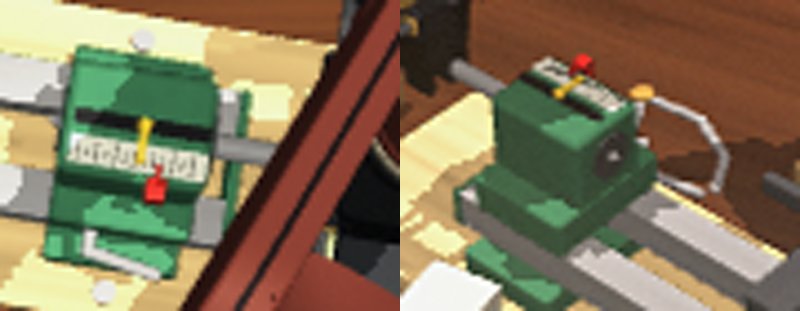

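Top crop: the pointer tip is at (141,165) and the red tongue at (157,170), so about 9 mm short. The triangulation agrees: needed travel ≈ 43.5 mm, done 33.5 mm. Pulling the rest.

Call:
jog_arm([
  {"slide": [-0.1,0,0],"dr": [0,0,0]},
  {"slide": [-0.1,0,0],"dr": [0,0,0]},
  {"slide": [-0.1,0,0],"dr": [0,0,0]},
  {"slide": [-0.1,0,0],"dr": [0,0,0]},
  {"slide": [-0.08,0,0],"dr": [0,0,0]},
  {"slide": [0,0,0],"dr": [0,0,0]},
  {"slide": [0,0,0],"dr": [0,0,0]},
])

```text
time: 18.25
position: [0.5285, -0.2673, 0.1198]
tool_rot: [-0.002, 0.764, 0.645, 0.002]
contact_force: [4.7, 10.6, 4.2]
gripper_width: 0.0218
finger_force: 45.0
```

```bash
cat > a.py <<'E'
from h import *
import sys
L=[]
for i in range(4):
    s=bot.observe(); L.append(s["position"]); a=read_camera("top")
p=np.mean(L,0); print(p.round(4),"travel",((p-[.5357,-.2256,.1198])@u).round(4),s["contact_force"],s["gripper_width"],s["time"])
f=a; K,Rc,t=f["intrinsics"],f["R"],f["t"]; hsv=cv2.cvtColor(f["frame"],cv2.COLOR_BGR2HSV).astype(int);H,S,V=np.moveaxis(hsv,2,0)
rr,cc=np.mgrid[:384,:512]; d=np.stack([cc+.5,rr+.5,np.ones_like(cc)],-1)@np.linalg.inv(K).T@Rc; C=-Rc.T@t
P=C+d*((.157-C[2])/d[...,2])[...,None]-np.array([.572,-.012,0]); x,y=P@v,P@u
reg=(abs(x+.02)<.028)&(y>-.165)&(y<-.085)
for n,w in(("yellow",np.clip(S-110,0,80)*((H>17)&(H<34)&(V>110))*(x<-.0)),("red",np.clip(S-110,0,80)*((H<8)|(H>172)))):
    w=w*reg; print(n,(w>0).sum(),"x",(w*x).sum()/w.sum(),"y",(w*y).sum()/w.sum())
g=read_camera("scene")["frame"]
cv2.imwrite(sys.argv[1],np.hstack([cv2.resize(f["frame"][170:220,255:305],(400,400),interpolation=cv2.INTER_CUBIC),cv2.resize(g[160:200,215:255],(400,400),interpolation=cv2.INTER_CUBIC)]))
E
python3 a.py pics/c7.png
```

```text
[ 0.5285 -0.2673  0.1198] travel -0.0423 [ 6.53620739 11.0070555   3.72804019] 0.021802471024109794 18.4
yellow 29 x -0.008243226676387539 y -0.1382704739410092
red 31 x -0.03126548423485443 y -0.14241808527976615
```

View pics/c7.png

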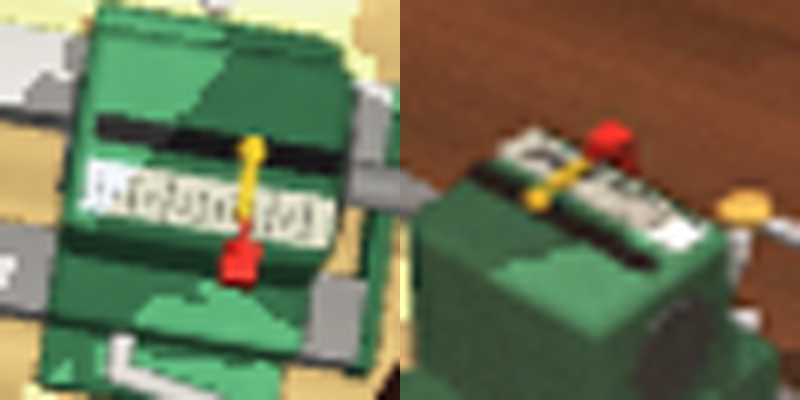

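Top crop: the pointer's tip at (243,220) comes almost level with the red tongue at (243,230), while allowing for the 10° heading it is still about 1–1.5 mm short. TCP travel of 42.3 mm against 43.5 mm says the same. A small extra pull follows.

Call:
jog_arm([
  {"slide": [-0.035,0,0],"dr": [0,0,0]},
  {"slide": [-0.03,0,0],"dr": [0,0,0]},
  {"slide": [0,0,0],"dr": [0,0,0]},
  {"slide": [0,0,0],"dr": [0,0,0]},
  {"slide": [0,0,0],"dr": [0,0,0]},
])

```text
time: 19.0
position: [0.5283, -0.2683, 0.1198]
tool_rot: [-0.002, 0.764, 0.645, 0.002]
contact_force: [6.1, 11.3, 3.2]
gripper_width: 0.0219
finger_force: 45.0
```

```bash
cat >> a.py <<'E'
# band-wise comparison, now and at the start picture
for lab,im in(("now",f["frame"]),("start",cv2.imread("pics/top0.png"))):
    hsv=cv2.cvtColor(im,cv2.COLOR_BGR2HSV).astype(int);H,S,V=np.moveaxis(hsv,2,0)
    my=np.clip(S-90,0,120)*((H>17)&(H<34)&(V>110)); mr=np.clip(S-110,0,120)*((H<8)|(H>172))
    for n,w,lo,hi in(("yel tip",my,-.021,-.007),("yel base",my,-.007,.006),("red tongue",mr,-.0235,-.017),("red body",mr,-.036,-.0235)):
        w=w*reg*(x>lo)*(x<hi); print(lab,n,(w>0).sum(),((w*y).sum()/max(w.sum(),1)*1e3).round(1))
E
python3 a.py pics/c8.png
```

```text
[ 0.5283 -0.2683  0.1198] travel -0.0434 [ 5.69958351 11.6920361   2.97528956] 0.021981473375547643 19.15
yellow 28 x -0.00894678922126734 y -0.13918578618054378
red 30 x -0.03128726682111721 y -0.14253219029979058
now yel tip 19 -132.2
now yel base 16 -141.3
now red tongue 2 -142.4
now red body 23 -142.5
start yel tip 13 -97.1
start yel base 10 -99.3
start red tongue 2 -142.2
start red body 24 -142.3
```

```bash
cat > b.py <<'E'
from h import *
f=read_camera("top"); K,Rc,t=f["intrinsics"],f["R"],f["t"]
rr,cc=np.mgrid[:384,:512]; d=np.stack([cc+.5,rr+.5,np.ones_like(cc)],-1)@np.linalg.inv(K).T@Rc; C=-Rc.T@t
P=C+d*((.157-C[2])/d[...,2])[...,None]-np.array([.572,-.012,0]); x,y=P@v,P@u
for lab,im,c in(("now",f["frame"],-.142),("start",cv2.imread("pics/top0.png"),-.099)):
    hsv=cv2.cvtColor(im,cv2.COLOR_BGR2HSV).astype(int);H,S,V=np.moveaxis(hsv,2,0)
    w=np.clip(S-70,0,999)*((H>17)&(H<34)&(V>100))*(abs(y-c)<.008)*(x>-.021)*(x<.005)
    for r in np.unique(np.nonzero(w)[0]): k=w[r]>0; print(lab,r,"n",k.sum(),"x",(x[r][k].mean()*1e3).round(1),"y",((w[r]*y[r]).sum()/w[r].sum()*1e3).round(1))
    print(lab,"all",((w*y).sum()/w.sum()*1e3).round(2))
E
python3 b.py
python3 -c "
import cv2;cv2.imwrite('pics/c8c.png',cv2.imread('pics/c8.png'))"
```

```text
now 187 n 2 x 4.7 y -141.9
now 188 n 4 x 2.4 y -142.3
now 189 n 4 x 0.1 y -142.6
now 190 n 2 x -2.2 y -142.9
now 191 n 2 x -4.6 y -143.2
now 192 n 3 x -7.1 y -142.7
now 193 n 3 x -9.4 y -143.2
now 194 n 2 x -11.9 y -142.3
now 195 n 2 x -14.2 y -142.4
now 196 n 3 x -16.7 y -142.5
now 197 n 1 x -18.6 y -144.2
now all -142.62
start 185 n 3 x 2.3 y -99.0
start 186 n 3 x -0.0 y -99.4
start 187 n 1 x -2.3 y -99.7
start 188 n 2 x -4.8 y -98.9
start 189 n 2 x -7.2 y -99.3
start 190 n 2 x -9.5 y -99.2
start 191 n 2 x -11.8 y -99.4
start 192 n 3 x -14.3 y -99.1
start 193 n 2 x -16.8 y -99.3
start 194 n 2 x -19.1 y -99.0
start all -99.2
```

View pics/c8.png

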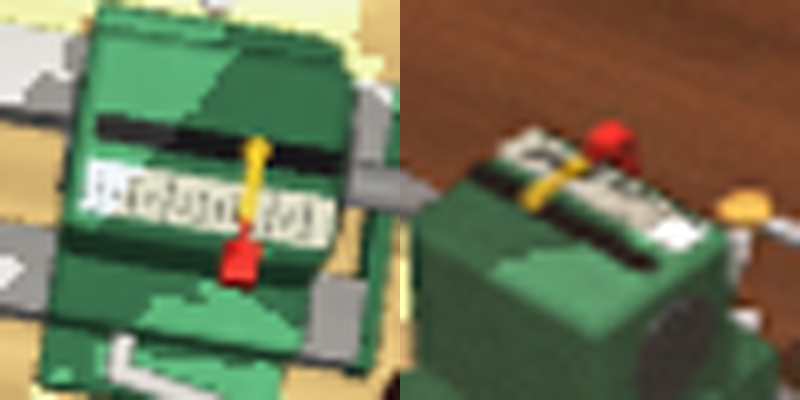

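The pointer tip now meets the red tongue at (245,222). In the top camera, pointer y = -142.6 mm and clip y = -142.4 mm, so it is level, and the grip is holding steady at 45 N. Handing in.

```bash
python3 -c "
from rig import workorder; print(workorder.close_job())"
```

```text
the job is handed in; nothing more can be done
None
```

The job is handed in: the drive lever is on the green neutral mark, and the tailstock centre is held back with its pointer level with the red index (within about 0.5 mm by the top camera), the gripper still holding it.

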